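# Clamp a buggy wheel true on the tyre truer

## Task

Mount the buggy wheel true on the tyre truer's arbor: slacken the orange knurled set screw on the cone collar, slide the collar up until its cone has lifted the loose wheel onto the centre line and clamps it without play against the back cone, pressing with about 10 N and never with more than 25 N, which would split the plastic hub. Then tighten the set screw again so that the wheel stays clamped, let go, and leave everything else on the table where it is.

Things in the scene. Friction and masses are not known exactly. Their poses are not given: they have to be found in the camera images.
- truer: Tyre truer, bolted down: aluminium base 215 x 350 x 12 mm, grey gearbox 130 mm tall at its own +y end, level 8 mm steel arbor (does not turn) out of the gearbox along own y, 88 mm above the table, free end at own y = -127 mm. Origin on the table under the arbor, own z up. On the arbor, gearbox to free end: back cone, wheel, cone collar. The cutter slide at own +x is below 90 mm
- arbor (a point): Point on the arbor's centre line above the truer's origin; y along the arbor to the gearbox, z up. The wheel is true when its centre is on this y axis. The steel back cone by the gearbox stays fixed, but where the last user set it is not measured: its tip is anywhere from y = 54 to 62 mm here, so how far the collar must go has to be felt
- screw_head (a point): Centre of the set screw's orange knurled head, on the screw's upright axis, straight above the arbor, 124 mm above the table: round, 22 mm across, 16 mm tall (8 mm below to 8 mm above this point). Under it an 8 mm neck, 15 mm long, then the blue collar, its top 101 mm above the table. Held by this head the collar can be slid too
- setscrew (a joint): Turn of the set screw, rad: 0 fully tight, at its stop; grows counter-clockwise seen from above (unscrewing), to 4.0. Starts at 0 to 0.1. Its tip clamps the arbor below about 0.9, ever harder towards 0 (some 25 N of hold there); above 0.9 the collar is free. Turning takes 0.1 to 0.2 N m. It stays where it is left
- collar (a joint): Collar's place along the arbor, m, growing to the gearbox (truer's +y), 0 to 0.090. Starts at 0 to 0.026; the wheel is clamped somewhere from 0.060 to 0.072. Keyed: it slides but does not turn, so the screw always points up. Slack it slides with 1 N; lifting the wheel takes a few N, then comes a stiff stop. Blue body 26 mm across, 24 long, then a 20 mm sleeve and the steel cone
- cone_tip (a point): Tip of the collar's steel cone, on the arbor's centre line, 58 mm from the screw's axis towards the gearbox; 45 degree taper from 7 to 26 mm across in 9.4 mm
- wheel_center (a point): Centre of the loose 1:8 buggy wheel, yellow rim, black tyre: 113 mm across, 42 wide, 130 to 240 g, its y is the axle. A 17 mm hexagon hole goes through its 14 mm long plastic hub, so at first it hangs on the arbor 5 mm below the centre line with up to 30 mm of end play. Seated, each 45 degree cone enters the hole by 5 mm
- can: Bystander: black spray can with red nozzle, 66 mm across, 197 mm tall; origin under its centre
- towels: Bystander: white paper towel roll, standing, 110 mm across, 225 mm tall; origin under its centre
- pouch: Bystander: grey zip pouch 90 x 150 x 55 mm; origin under its centre
- spare_wheel: Bystander: spare wheel with white rim lying flat, 113 mm across, 44 mm tall; origin under its centre
- tray: Bystander: blue parts tray 110 x 150 x 30 mm; origin under its centre
- driver_orange: Bystander: hex driver with orange handle lying flat, 170 mm long
- driver_black: Bystander: hex driver with black handle lying flat, 170 mm long
- spare_collar: Bystander: a spare cone collar with its orange set screw, standing on the table on its end, cone up, not on the truer; 70 mm tall

How it is judged:
By the outcome, as a careful person would: the job done as asked, in the order asked, and still so for the second after the job is handed in, with the robot touching nothing.
It also fails if it takes over 64 s, if anything falls off the work surface, if the arm or the gripper's body presses on something with over 40 N, if the wrist force passes 120 N, or if a joint passes its speed limit or range.

## Robot

A 6-joint arm with a two-finger parallel gripper is mounted at the origin on the work surface. World frame = base frame: x ahead of the robot, y to its left, z up, the work surface at z = 0. Lengths are in m, angles in rad, forces in N, time in s.
With the tool pointing down it reaches from about 0.3 to 0.85 m from the base axis. Payload 4.2 kg.
Tool frame: the origin (TCP) lies on the mounting face of the last link; the fingertips stand 191 mm ahead of it and the grasp point (between the pads) lies env.tcp_to_grasp ahead of it (env.tcp_to_grasp is the distance from the TCP to the grasp point, in m); z points along the fingers, y is the line along which they close (so a half turn about z gives the same grasp; the last joint's range is limited). The gripper opens to 91 mm and grips with 3 to 60 N. Pads are 32 mm wide; open, the fingers measure 118 mm over their backs; the gripper's body (76 mm by 178 mm) begins 60 mm behind the grasp point.
Start: joints at [-1.141, 0.32, 1.565, -0, 1.257, -0.02], TCP at [0.25, -0.518, 0.405] pointing down, gripper open.
Joint ranges: [-3.11, 3.11], [-0.84, 2.01], [0.21, 2.61], [-1.34, 4.49], [0.05, 2.63], [-2.56, 2.56]. Speed limits (rad/s): [2.57, 2.57, 3.14, 3.14, 3.14, 3.14].

## Interface

Orientations are given as a unit quaternion [x, y, z, w].
In Python, from cell import env gives the robot as it stands.
- The arm moves only by the tool move_arm, never from a script. Its argument "steps" is a list that holds one entry, the list of rows, each a list of 7 numbers: the shift along the tool's x, y, z in cm, then the turn, a rotation vector about the tool's x, y, z in rad, then the finger opening in cm, from 0 to 9.12. A call has 1 to 8 rows; each row shifts and turns the commanded pose from where the row before left it, along the tool's axes as they then stand; what a row does not reach is not made up. A row lasts 1/10 s, in which the tool goes at most 50 mm and 8.59 degrees, less where a joint would pass 70% of its speed; a pose out of reach is approached as far as the arm can. A call with a gripper value outside its range is refused whole. The fingers move at their own pace and stop on an object; the grip force is fixed at half the most. Time passes only in rows, so rows that do not move let the fingers close. It gives the time, the measured TCP pose, the force, the opening and the grip force at its end, in the units of the state.
- env.sense(): the state, without advancing time (a new reading comes with each control period).
- env.snapshot(name): name is "scene" or "top" or "wrist"; returns the picture (384x512x3 uint8, blue, green, red); there is no depth.
- env.camera_params(name): a dict with "intrinsics" (3x3 intrinsics, pixels), "R" (3x3) and "t" (3): a world point X has camera coordinates R X + t. Camera axes: x right, y down, z forward; pixel columns grow to the right and rows downward; lengths in m; the calibration is good to about 2 mm. A picture is of the moment at which its call begins: read the wrist's pose just before it. camera_params takes no time and is no camera call; for the wrist camera it gives the pose at the moment of the call.
- env.sign_off(): hands the job in; it is judged then, once.
The state is a dict: "time_s": time; "qpos": joint angles; "qd": joint speeds; "joint_torque": joint torques, N m; "tool_pos": TCP position; "tool_rot": TCP orientation; "wrist_force": force on the tool from outside, world axes, zero at the start; "ft_torque": the same for the moment, N m; "grip_width": finger opening in m; "grasp_force": force on a finger pad.
Only numpy, scipy, OpenCV 4.12 (cv2) and the standard library are available. Lean on these libraries where they do the work, as an engineer would, in place of code of your own. Each camera call takes 0.05 s, during which the arm holds its last target. There are 200 camera calls.

## Working session

There is one attempt and no reset: what is moved stays moved. The work goes in short steps, Python scripts to look and compute and a tool call to move; the robot and the scene stay as the last step left them, time stands still between calls to the robot, and variables do not carry over. Pictures are saved under pics/ and viewed, at most 10 in all, crops included, and the job is handed in when it is done.

Besides the shell and the picture viewer there is one more tool, called after "Request:" by a JSON object that holds its "api" and its "payload". move_arm: Moves the arm, as the interface text tells. Its arguments: {"type":"object","properties":{"steps":{"type":"array","items":{"type":"array","items":{"type":"array","items":{"type":"number"}}}}},"required":["steps"]}

```bash
mkdir -p pics; ls
python3 - <<'E'
from cell import env
import cv2,numpy as np
s=env.sense();print(s, env.tcp_to_grasp)
a=env.snapshot("scene");b=env.snapshot("top")
cv2.imwrite("pics/scene.png",a);cv2.imwrite("pics/top.png",b)
for n in("scene","top"):
    c=env.camera_params(n);print(n,np.round(c["intrinsics"],1).tolist(),np.round(-c["R"].T@c["t"],3),np.round(c["R"],2).tolist())
E
```

```text
pics
{'time_s': 0.0, 'qpos': array([-1.14098130e+00,  3.20275039e-01,  1.56567767e+00,  1.60310290e-05,
        1.25737830e+00, -1.99996294e-02]), 'qd': array([-0.00135014, -0.00066423,  0.00095469,  0.00038941, -0.00093889,
        0.00194798]), 'joint_torque': array([-3.82855487e-04, -4.12463415e+01, -2.31976730e+01,  7.27514620e-02,
        4.59356164e-02, -1.41663945e-04]), 'tool_pos': array([ 0.24994082, -0.51764658,  0.4039302 ]), 'tool_rot': array([ 9.74814963e-01,  2.23013523e-01, -1.69394311e-04, -8.52546550e-04]), 'wrist_force': array([-0.18604669, -0.15282256, -0.15469868]), 'ft_torque': array([ 0.03414847, -0.01802264, -0.02100899]), 'grasp_force': 0.0, 'grip_width': 0.09123375426888579} 0.172
scene [[375.1, 0.0, 252.6], [0.0, 375.1, 194.3], [0.0, 0.0, 1.0]] [ 1.048 -0.141  0.975] [[0.2, 0.98, -0.01], [0.82, -0.17, -0.55], [-0.54, 0.1, -0.83]]
top [[449.7, 0.0, 260.9], [0.0, 449.7, 191.6], [0.0, 0.0, 1.0]] [ 0.243 -0.019  1.583] [[0.0, -1.0, 0.01], [-0.99, -0.0, -0.16], [0.16, -0.01, -0.99]]
```

View pics/scene.png

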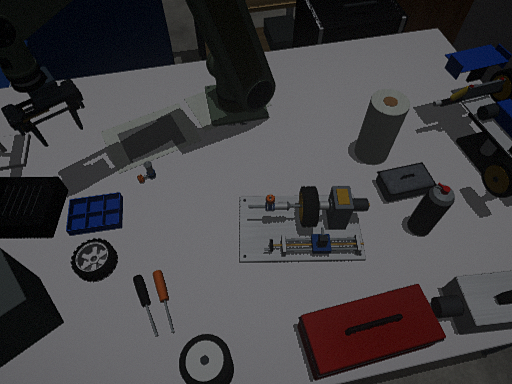

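View pics/top.png

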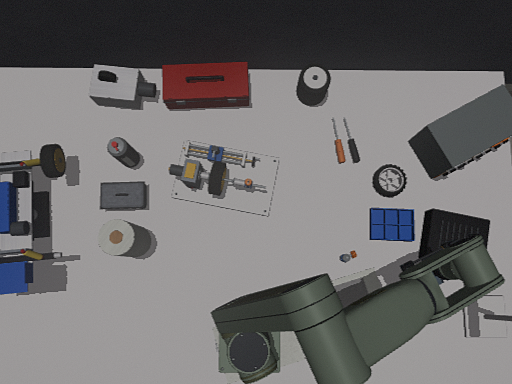

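The scene view shows the orange screw head near (270,200), the wheel at (309,205) and the gearbox at (342,205). In the top view the head is near (249,182), and the base plate runs (185,143)–(280,157)–(265,215)–(172,200). Next I'll measure these.

```bash
cat > h.py <<'E'
import cv2,numpy as np
from cell import env
def ray(c,uv):
    d=c["R"].T@np.linalg.inv(c["intrinsics"])@np.array([*uv,1.]); return -c["R"].T@c["t"],d/np.linalg.norm(d)
def onz(c,uv,z):
    o,d=ray(c,uv); return o+d*(z-o[2])/d[2]
def meet(rs):
    A=sum(np.eye(3)-np.outer(d,d) for o,d in rs);b=sum((np.eye(3)-np.outer(d,d))@o for o,d in rs)
    return np.linalg.solve(A,b)
def blobs(img,lo,hi,amin=5):
    m=cv2.inRange(cv2.cvtColor(img,cv2.COLOR_BGR2HSV),lo,hi)
    n,l,s,c=cv2.connectedComponentsWithStats(m)
    return [(c[i].round(1).tolist(),s[i].tolist()) for i in range(1,n) if s[i][4]>=amin]
E
python3 - <<'E'
from h import *
a=cv2.imread("pics/scene.png");b=cv2.imread("pics/top.png")
for im,x0,x1,y0,y1 in((a,230,370,180,265),(b,165,285,135,220)):
    for c,s in blobs(im,(3,120,80),(30,255,255)):
        if x0<c[0]<x1 and y0<c[1]<y1: print(c,s)
    print()
cv2.imwrite("pics/crops.png",np.hstack([cv2.resize(a[180:270,230:375],None,fx=2.7,fy=4*.675,interpolation=2)[:243,:390],cv2.resize(b[135:225,160:290],None,fx=3,fy=2.7,interpolation=2)[:243]]))
E
```

```text
[342.6, 196.1] [337, 189, 13, 15, 160]
[268.0, 197.5] [267, 195, 3, 6, 14]
[272.1, 197.5] [271, 195, 4, 6, 16]
[351.0, 243.0] [347, 243, 9, 1, 9]
[277.3, 244.8] [274, 244, 7, 2, 9]
[300.5, 244.0] [291, 244, 20, 1, 20]
[334.5, 244.0] [331, 244, 8, 1, 8]

[193.5, 149.5] [189, 149, 10, 2, 10]
[232.0, 157.0] [230, 157, 5, 1, 5]
[189.9, 170.1] [184, 163, 12, 16, 130]
[247.9, 181.8] [245, 179, 7, 6, 25]
```

View pics/crops.png

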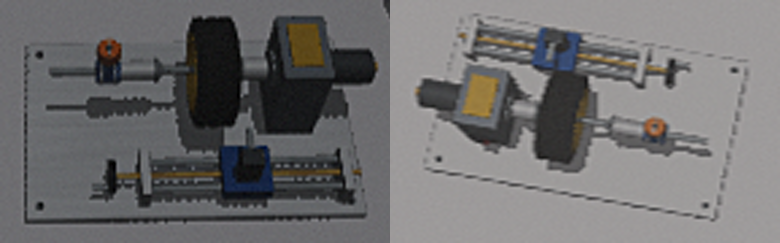

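Run:
```python
from h import *
S=env.camera_params("scene");T=env.camera_params("top")
h1=ray(S,(270,198));h2=ray(T,(248.2,182));P=meet([h1,h2]);print("head",P,onz(S,(270,198),.126),onz(T,(248.2,182),.13))
print("tip",meet([ray(S,(248.5,206.7)),ray(T,(266,187.2))]))
q=[onz(T,p,.012) for p in((183.3,140.6),(278.3,158),(268.3,216.5),(171.7,197.2))]
for p in q: print(p.round(4))
c=sum(q)/4; print("c",c)
for a,b in((1,0),(2,3),):
    d=q[b]-q[a];print(np.linalg.norm(d),np.degrees(np.arctan2(d[1],d[0])))
d=q[1]-q[2];print(np.linalg.norm(d),np.degrees(np.arctan2(d[1],d[0]))+90)
g=[onz(S,p,.012) for p in((239.6,262.2),(365,258.9))];d=g[1]-g[0];print(np.degrees(np.arctan2(d[1],d[0])),np.linalg.norm(d))
q=env.sense();from scipy.spatial.transform import Rotation as R
print(R.from_quat(q["tool_rot"]).as_matrix().round(3))
```

```text
head [0.5172968  0.00690439 0.12561392] [0.51765909 0.00759768 0.126     ] [0.51631639 0.0060746  0.13      ]
tip [ 0.50742137 -0.05191146  0.08501653]
[0.6892 0.2429 0.012 ]
[ 0.6267 -0.0993  0.012 ]
[ 0.4157 -0.0633  0.012 ]
[0.4828 0.2774 0.012 ]
c [0.5535782 0.0894296 0.012    ]
0.34782013519765903 79.63999303185126
0.34723383317729667 78.85465691407072
0.21403294739749307 80.32437661211445
79.6826782701621 0.34561790751721727
[[ 0.901  0.435 -0.001]
 [ 0.435 -0.901  0.001]
 [ 0.    -0.002 -1.   ]]
```

Request:
{"api": "move_arm", "payload": {"steps": [[[3.91,-2.97,0,0,0,0,9],[3.91,-2.97,0,0,0,0,8],[3.91,-2.97,0,0,0,0,7],[3.91,-2.97,0,0,0,0,6],[3.91,-2.97,0,0,0,0,6],[3.91,-2.97,0,0,0,0,6],[3.91,-2.97,0,0,0,0,6],[3.91,-2.97,0,0,0,0,6]]]}}

```text
time_s: 0.9
tool_pos: [0.4287, -0.1659, 0.4046]
tool_rot: [0.975, 0.223, -0.0, 0.0]
wrist_force: [1.0, -0.7, 0.0]
grip_width: 0.06
grasp_force: 0.0
```

Request:
{"api": "move_arm", "payload": {"steps": [[[3.91,-2.97,0,0,0,0,6],[3.91,-2.97,0,0,0,0,6],[3.91,-2.97,0,0,0,0,6],[3.91,-2.97,0,0,0,0,6],[0,0,0,0,0,-0.14,6],[0,0,0,0,0,-0.14,6],[0,0,0,0,0,-0.14,6],[0,0,0,0,0,-0.14,6]]]}}

```text
time_s: 1.7
tool_pos: [0.5175, 0.0075, 0.4042]
tool_rot: [0.874, 0.487, -0.001, -0.0]
wrist_force: [0.0, 0.5, -0.2]
grip_width: 0.06
grasp_force: 0.0
```

Request:
{"api": "move_arm", "payload": {"steps": [[[0,0,0,0,0,-0.14,6],[0,0,0,0,0,-0.14,6],[0,0,0,0,0,-0.1,6],[0,0,0,0,0,0,6],[0,0,0,0,0,0,6]]]}}

```text
time_s: 2.2
tool_pos: [0.5175, 0.0072, 0.4045]
tool_rot: [0.769, 0.639, -0.0, -0.0]
wrist_force: [-0.0, 0.5, 0.3]
grip_width: 0.0596
grasp_force: 0.0
```

Run:
```python
from h import *
from scipy.spatial.transform import Rotation as R
s=env.sense();c=env.camera_params("wrist");im=env.snapshot("wrist");cv2.imwrite("pics/w1.png",im)
M=R.from_quat(s["tool_rot"]).as_matrix();print(s["tool_pos"],M.round(3),s["qpos"].round(3),s["grip_width"])
print(c["intrinsics"].round(1),-c["R"].T@c["t"])
for b in blobs(im,(3,120,60),(22,255,255),60):print(b)
K=c["intrinsics"];p=K@(c["R"]@np.array([.5173,.0069,.132])+c["t"]);print(p/p[2])
```

```text
[0.51750306 0.00715019 0.4044767 ] [[ 0.182  0.983 -0.001]
 [ 0.983 -0.182 -0.   ]
 [-0.    -0.001 -1.   ]] [-0.008  0.23   1.693 -0.     1.22   0.175] 0.059641805131930445
[[290.7   0.  254.5]
 [  0.  290.7 190.2]
 [  0.    0.    1. ]] [0.53164534 0.07804804 0.38450677]
([344.8, 10.9], [343, 0, 5, 24, 85])
([337.4, 107.8], [334, 77, 8, 64, 202])
([262.8, 96.7], [244, 94, 39, 6, 132])
([333.2, 162.1], [330, 152, 6, 20, 68])
([257.6, 193.2], [246, 181, 24, 27, 412])
([138.0, 248.1], [134, 237, 10, 22, 81])
([371.6, 262.1], [364, 238, 14, 49, 213])
([444.5, 302.5], [431, 298, 29, 15, 113])
([363.5, 307.0], [353, 302, 24, 12, 99])
[253.11418688 196.22681628   1.        ]
```

View pics/w1.png

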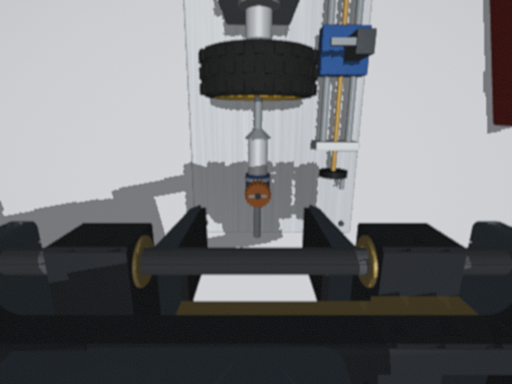

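The wrist view shows the head at (258,193), with the arbor running straight up the image to the wheel at (258,70). The head is about 3 mm off the tool's centre plane. I'll shift, descend to just above it and measure again.

Request:
{"api": "move_arm", "payload": {"steps": [[[0.1,0.3,2,0,0,0,6],[0.1,0,2,0,0,0,6],[0,0,2,0,0,0,6],[0,0,1.3,0,0,0,6],[0,0,0,0,0,0,6],[0,0,0,0,0,0,6]]]}}

```text
time_s: 2.85
tool_pos: [0.5211, 0.0086, 0.332]
tool_rot: [0.768, 0.64, 0.0, 0.0]
wrist_force: [0.5, 0.2, 0.8]
grip_width: 0.0604
grasp_force: 0.0
```

Run:
```python
from h import *
from scipy.spatial.transform import Rotation as R
s=env.sense();c=env.camera_params("wrist");im=env.snapshot("wrist");cv2.imwrite("pics/w2.png",im)
a=env.snapshot("scene");b=env.snapshot("top")
M=R.from_quat(s["tool_rot"]).as_matrix();print(s["tool_pos"])
for b in blobs(im,(3,120,60),(22,255,255),150):print(b)
for z in(.128,.130,.132):
  print(z,M.T@(onz(c,(257.6,193.2),z)-s["tool_pos"]))
for u in((257,230),(258,230),(258,240)): print(u,M.T@(onz(c,u,.128)-s["tool_pos"]))
```

```text
[0.52107291 0.00858018 0.33198774]
([355.5, 108.8], [350, 69, 12, 81, 376])
([260.0, 94.2], [224, 91, 65, 8, 243])
([253.4, 224.0], [237, 207, 34, 37, 838])
([434.6, 305.2], [400, 297, 73, 17, 504])
([260.9, 306.8], [221, 303, 75, 11, 193])
0.128 [0.02148294 0.00322452 0.20398775]
0.13 [0.02203495 0.00320048 0.20198774]
0.132 [0.02258696 0.00317644 0.19998772]
(257, 230) [-0.00445423  0.0028895   0.2039883 ]
(258, 230) [-0.00445449  0.00356896  0.20398841]
(258, 240) [-0.01181749  0.00359218  0.20398858]
```

View pics/w2.png

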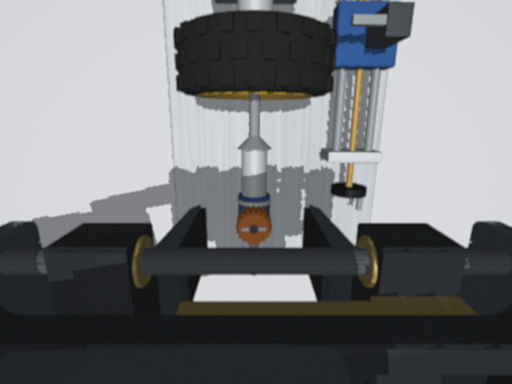

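The head now sits at (254,228), between fingertips at about 206 and 305. I'll work out the remaining offset.

Run:
```python
from h import *
from scipy.spatial.transform import Rotation as R
s=env.sense();c=env.camera_params("wrist");M=R.from_quat(s["tool_rot"]).as_matrix();p=s["tool_pos"]
print("top", M.T@(onz(c,(254,228.5),.132)-p)*1e3)
S=env.camera_params("scene");T=env.camera_params("top")
w=onz(c,(254,228.5),.132);print(w)
print(M.T@(meet([ray(S,(270,198)),ray(T,(248.2,182))])-p)*1e3)
print("arbor",M.T@(onz(c,(254.5,115),.088)-p)*1e3)
m=cv2.inRange(cv2.cvtColor(cv2.imread("pics/w2.png"),cv2.COLOR_BGR2HSV),(3,120,60),(22,255,255))[200:250,225:285]
(x,y),r=cv2.minEnclosingCircle(cv2.findNonZero(m));print(x+225,y+200,r, 290.7*.011/r)
g=c["R"]@(p+M@np.array([0,0,.191]))+c["t"];print(c["intrinsics"]@g/g[2])
```

```text
top [ -2.01057294   0.83469841 200.72173924]
[0.52207563 0.00642217 0.132     ]
[ -2.39974931  -3.96566432 207.09801203]
arbor [ 70.96810952   1.20342975 244.74314616]
253.28409004211426 224.61931800842285 18.394716262817383 0.17383796272322777
[252.66741737 231.42872878   1.        ]
```

Request:
{"api": "move_arm", "payload": {"steps": [[[-0.2,0.03,1.2,0,0,0,6],[0,0,1.2,0,0,0,6],[0,0,1.0,0,0,0,6],[0,0,0,0,0,0,4],[0,0,0,0,0,0,3],[0,0,0,0,0,0,2],[0,0,0,0,0,0,1.5],[0,0,0,0,0,0,1.5]]]}}

```text
time_s: 3.8
tool_pos: [0.5208, 0.0066, 0.2981]
tool_rot: [0.768, 0.64, 0.0, 0.0]
wrist_force: [-5.6, 2.0, 2.4]
grip_width: 0.0229
grasp_force: 3.6
```

Request:
{"api": "move_arm", "payload": {"steps": [[[0,0,0,0,0,0,1.5],[0,0,0,0,0,0,1.5]]]}}

```text
time_s: 4.0
tool_pos: [0.5204, 0.0067, 0.298]
tool_rot: [0.768, 0.64, -0.0, -0.0]
wrist_force: [-3.5, 0.6, 4.5]
grip_width: 0.0208
grasp_force: 30.0
```

Request:
{"api": "move_arm", "payload": {"steps": [[[0,-0.05,0,0,0,-0.12,1.5],[0,0,0,0,0,-0.12,1.5],[0,0,0,0,0,-0.12,1.5]]]}}

```text
time_s: 4.3
tool_pos: [0.5201, 0.0067, 0.2979]
tool_rot: [0.639, 0.769, -0.0, -0.0]
wrist_force: [-2.2, 1.1, 2.2]
grip_width: 0.0209
grasp_force: 30.0
```

Run:
```python
from h import *
s=env.sense();print(s["wrist_force"],s["ft_torque"],s["qpos"])
```

```text
[-2.19514042  1.05054654  2.22539535] [ 0.07042075  0.34169257 -0.09411891] [-9.27572868e-03  3.28948345e-01  1.84584903e+00  1.34456644e-04
  9.67035408e-01 -1.92997665e-01]
```

Request:
{"api": "move_arm", "payload": {"steps": [[[0,0,0,0,0,-0.14,1.5],[0,0,0,0,0,-0.14,1.5],[0,0,0,0,0,-0.14,1.5],[0,0,0,0,0,-0.14,1.5],[0,0,0,0,0,-0.14,1.5],[0,0,0,0,0,-0.14,1.5],[0,0,0,0,0,-0.14,1.5],[0,0,0,0,0,0,1.5]]]}}

```text
time_s: 5.1
tool_pos: [0.5201, 0.0067, 0.2978]
tool_rot: [0.204, 0.979, -0.0, -0.0]
wrist_force: [-1.9, 1.2, 3.5]
grip_width: 0.0211
grasp_force: 30.0
```

```bash
cat > f.py <<'E'
from h import *
from scipy.spatial.transform import Rotation as R
s=env.sense();M=R.from_quat(s["tool_rot"]).as_matrix();u=np.array([np.cos(np.radians(79.6)),np.sin(np.radians(79.6)),0])
print("t",s["time_s"],"F",s["wrist_force"].round(2),"Fu",s["wrist_force"]@u,"T",s["ft_torque"].round(3),"u in tool",(M.T@u).round(4),"yaw",np.degrees(np.arctan2(M[1,0],M[0,0])),"s",(s["tool_pos"]-[.5201,.0067,.298])@u*1e3,"q6",s["qpos"][5])
E
python3 f.py
```

```text
t 5.1 F [-1.89  1.22  3.47] Fu 0.8544337775344761 T [0.21  0.287 0.073] u in tool [ 2.284e-01  9.736e-01 -1.000e-04] yaw 156.39998558739265 s -0.005328736025552348 q6 -1.1681576534160918
```

Request:
{"api": "move_arm", "payload": {"steps": [[[0.114,0.487,0,0,0,0,1.5],[0.114,0.487,0,0,0,0,1.5],[0.114,0.487,0,0,0,0,1.5]]]}}

```text
time_s: 5.4
tool_pos: [0.523, 0.0219, 0.2978]
tool_rot: [0.205, 0.979, -0.0, -0.0]
wrist_force: [-3.0, 0.1, 3.4]
grip_width: 0.0211
grasp_force: 30.0
```

```bash
python3 f.py
```

```text
t 5.4 F [-3.02  0.11  3.42] Fu -0.4347530589175118 T [-0.094  0.382  0.033] u in tool [ 2.292e-01  9.734e-01 -2.000e-04] yaw 156.3500998013288 s 15.436870976335365 q6 -1.138088429655585
```

Request:
{"api": "move_arm", "payload": {"steps": [[[0.114,0.487,0,0,0,0,1.5],[0.114,0.487,0,0,0,0,1.5],[0.114,0.487,0,0,0,0,1.5],[0.114,0.487,0,0,0,0,1.5]]]}}

```text
time_s: 5.8
tool_pos: [0.5267, 0.0416, 0.2978]
tool_rot: [0.204, 0.979, -0.0, 0.0]
wrist_force: [-3.2, -0.5, 3.5]
grip_width: 0.021
grasp_force: 30.0
```

```bash
python3 f.py
```

```text
t 5.8 F [-3.16 -0.46  3.54] Fu -1.0205364001164394 T [0.    0.403 0.059] u in tool [ 2.283e-01  9.736e-01 -1.000e-04] yaw 156.4056347457671 s 35.480992388205905 q6 -1.1019707809804549
```

Still sliding freely, so I'll continue with smaller steps.

Request:
{"api": "move_arm", "payload": {"steps": [[[0.069,0.292,0,0,0,0,1.5],[0.069,0.292,0,0,0,0,1.5],[0.069,0.292,0,0,0,0,1.5],[0.069,0.292,0,0,0,0,1.5]]]}}

```text
time_s: 6.2
tool_pos: [0.5289, 0.0529, 0.2978]
tool_rot: [0.204, 0.979, -0.0, 0.0]
wrist_force: [-1.9, -1.2, 4.5]
grip_width: 0.0211
grasp_force: 30.0
```

Request:
{"api": "move_arm", "payload": {"steps": [[[0.046,0.195,0,0,0,0,1.5],[0.046,0.195,0,0,0,0,1.5],[0,0,0,0,0,0,1.5]]]}}

```text
time_s: 6.5
tool_pos: [0.5297, 0.0571, 0.2978]
tool_rot: [0.204, 0.979, 0.0, 0.0]
wrist_force: [-3.9, 0.9, 4.2]
grip_width: 0.021
grasp_force: 30.0
```

```bash
python3 f.py
```

```text
t 6.5 F [-3.86  0.91  4.16] Fu 0.19714774849655936 T [0.12  0.318 0.088] u in tool [2.283e-01 9.736e-01 5.000e-04] yaw 156.4017092036853 s 51.27246254529105 q6 -1.0735394946879602
```

Request:
{"api": "move_arm", "payload": {"steps": [[[0.023,0.097,0,0,0,0,1.5],[0.023,0.097,0,0,0,0,1.5],[0.023,0.097,0,0,0,0,1.5],[0,0,0,0,0,0,1.5]]]}}

```text
time_s: 6.9
tool_pos: [0.5302, 0.0599, 0.2978]
tool_rot: [0.204, 0.979, 0.0, 0.0]
wrist_force: [-2.4, -0.5, 3.9]
grip_width: 0.0211
grasp_force: 30.0
```

Request:
{"api": "move_arm", "payload": {"steps": [[[0.023,0.097,0,0,0,0,1.5],[0.023,0.097,0,0,0,0,1.5],[0.023,0.097,0,0,0,0,1.5]]]}}

```text
time_s: 7.2
tool_pos: [0.5307, 0.0627, 0.2978]
tool_rot: [0.204, 0.979, -0.0, 0.0]
wrist_force: [-2.4, -0.6, 4.1]
grip_width: 0.021
grasp_force: 30.0
```

```bash
python3 f.py
```

```text
t 7.2 F [-2.45 -0.64  4.07] Fu -1.074045977196147 T [-0.14   0.286  0.05 ] u in tool [ 2.283e-01  9.736e-01 -1.000e-04] yaw 156.4022439413392 s 57.029600874632116 q6 -1.062631617573994
```

Request:
{"api": "move_arm", "payload": {"steps": [[[0.023,0.097,0,0,0,0,1.5],[0.023,0.097,0,0,0,0,1.5],[0,0,0,0,0,0,1.5]]]}}

```text
time_s: 7.5
tool_pos: [0.531, 0.0646, 0.2978]
tool_rot: [0.204, 0.979, -0.0, 0.0]
wrist_force: [-2.6, -2.6, 4.5]
grip_width: 0.021
grasp_force: 30.0
```

Request:
{"api": "move_arm", "payload": {"steps": [[[0.023,0.097,0,0,0,0,1.5],[0.011,0.049,0,0,0,0,1.5],[0,0,0,0,0,0,1.5]]]}}

```text
time_s: 7.8
tool_pos: [0.5313, 0.0661, 0.2978]
tool_rot: [0.204, 0.979, -0.0, 0.0]
wrist_force: [-2.4, -2.9, 3.9]
grip_width: 0.0209
grasp_force: 30.0
```

```bash
python3 f.py
python3 - <<'E'
from h import *
im=env.snapshot("wrist");cv2.imwrite("pics/w3.png",im)
E
```

```text
t 7.8 F [-2.35 -2.95  3.93] Fu -3.3228450757815056 T [-0.493  0.202  0.067] u in tool [ 2.281e-01  9.736e-01 -1.000e-04] yaw 156.41373094964055 s 60.49455111401918 q6 -1.0565340967009407
```

View pics/w3.png

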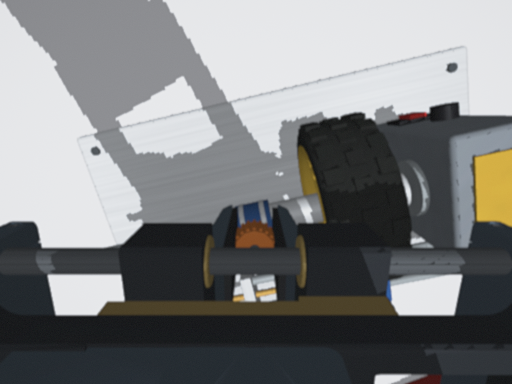

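The wheel, at (355,180), is nearly up against the back cone, and the axial force is starting to build. I'll feel forward in 0.5 mm steps.

Request:
{"api": "move_arm", "payload": {"steps": [[[0.011,0.049,0,0,0,0,1.5],[0.011,0.049,0,0,0,0,1.5],[0,0,0,0,0,0,1.5]]]}}

```text
time_s: 8.15
tool_pos: [0.5315, 0.0672, 0.2978]
tool_rot: [0.204, 0.979, 0.0, 0.0]
wrist_force: [-2.4, -2.7, 4.0]
grip_width: 0.0207
grasp_force: 30.0
```

Request:
{"api": "move_arm", "payload": {"steps": [[[0.011,0.049,0,0,0,0,1.5],[0.011,0.049,0,0,0,0,1.5],[0,0,0,0,0,0,1.5]]]}}

```text
time_s: 8.45
tool_pos: [0.5317, 0.0682, 0.2978]
tool_rot: [0.204, 0.979, 0.0, 0.0]
wrist_force: [-1.8, -2.7, 4.1]
grip_width: 0.0209
grasp_force: 30.0
```

```bash
python3 f.py
```

```text
t 8.45 F [-1.81 -2.73  4.07] Fu -3.0162331130958693 T [-0.448  0.11   0.072] u in tool [2.282e-01 9.736e-01 1.000e-04] yaw 156.4075503736449 s 62.582162233644574 q6 -1.0529520696532877
```

Request:
{"api": "move_arm", "payload": {"steps": [[[0.011,0.049,0,0,0,0,1.5],[0.011,0.049,0,0,0,0,1.5],[0,0,0,0,0,0,1.5]]]}}

```text
time_s: 8.75
tool_pos: [0.5319, 0.0692, 0.2978]
tool_rot: [0.204, 0.979, 0.0, 0.0]
wrist_force: [-1.1, -2.4, 4.3]
grip_width: 0.0211
grasp_force: 30.0
```

Request:
{"api": "move_arm", "payload": {"steps": [[[0.011,0.049,0,0,0,0,1.5],[0,0,0,0,0,0,1.5]]]}}

```text
time_s: 8.95
tool_pos: [0.532, 0.0697, 0.2978]
tool_rot: [0.204, 0.979, 0.0, 0.0]
wrist_force: [0.2, -2.4, 5.6]
grip_width: 0.021
grasp_force: 30.0
```

Request:
{"api": "move_arm", "payload": {"steps": [[[0.011,0.049,0,0,0,0,1.5],[0,0,0,0,0,0,1.5]]]}}

```text
time_s: 9.15
tool_pos: [0.532, 0.0701, 0.2978]
tool_rot: [0.204, 0.979, 0.0, 0.0]
wrist_force: [-0.6, -3.5, 4.1]
grip_width: 0.0208
grasp_force: 30.0
```

Request:
{"api": "move_arm", "payload": {"steps": [[[0.007,0.029,0,0,0,0,1.5],[0,0,0,0,0,0,1.5]]]}}

```text
time_s: 9.35
tool_pos: [0.5321, 0.0704, 0.2978]
tool_rot: [0.204, 0.979, 0.0, 0.0]
wrist_force: [-1.1, -2.7, 4.6]
grip_width: 0.0208
grasp_force: 30.0
```

Request:
{"api": "move_arm", "payload": {"steps": [[[0.007,0.029,0,0,0,0,1.5],[0,0,0,0,0,0,1.5]]]}}

```text
time_s: 9.55
tool_pos: [0.5321, 0.0707, 0.2978]
tool_rot: [0.204, 0.979, -0.0, 0.0]
wrist_force: [0.1, -3.7, 4.0]
grip_width: 0.0209
grasp_force: 30.0
```

Request:
{"api": "move_arm", "payload": {"steps": [[[0.007,0.029,0,0,0,0,1.5],[0,0,0,0,0,0,1.5]]]}}

```text
time_s: 9.75
tool_pos: [0.5322, 0.071, 0.2978]
tool_rot: [0.204, 0.979, 0.0, 0.0]
wrist_force: [0.0, -2.8, 5.1]
grip_width: 0.0215
grasp_force: 30.0
```

Request:
{"api": "move_arm", "payload": {"steps": [[[0.007,0.029,0,0,0,0,1.5],[0,0,0,0,0,0,1.5]]]}}

```text
time_s: 9.95
tool_pos: [0.5322, 0.0713, 0.2978]
tool_rot: [0.204, 0.979, 0.0, 0.0]
wrist_force: [0.4, -3.0, 4.7]
grip_width: 0.0212
grasp_force: 30.0
```

Request:
{"api": "move_arm", "payload": {"steps": [[[0.009,0.039,0,0,0,0,1.5],[0,0,0,0,0,0,1.5]]]}}

```text
time_s: 10.15
tool_pos: [0.5323, 0.0717, 0.2978]
tool_rot: [0.204, 0.979, 0.0, 0.0]
wrist_force: [-0.2, -2.7, 4.3]
grip_width: 0.021
grasp_force: 30.0
```

Request:
{"api": "move_arm", "payload": {"steps": [[[0.009,0.039,0,0,0,0,1.5],[0,0,0,0,0,0,1.5]]]}}

```text
time_s: 10.35
tool_pos: [0.5324, 0.0721, 0.2978]
tool_rot: [0.204, 0.979, 0.0, 0.0]
wrist_force: [-0.4, -2.8, 5.4]
grip_width: 0.0209
grasp_force: 30.0
```

Request:
{"api": "move_arm", "payload": {"steps": [[[0.009,0.039,0,0,0,0,1.5],[0,0,0,0,0,0,1.5]]]}}

```text
time_s: 10.55
tool_pos: [0.5325, 0.0725, 0.2978]
tool_rot: [0.204, 0.979, -0.0, 0.0]
wrist_force: [-0.7, -3.2, 5.0]
grip_width: 0.0209
grasp_force: 30.0
```

```bash
python3 f.py
```

```text
t 10.55 F [-0.67 -3.17  5.01] Fu -3.240042540538868 T [-0.497 -0.081  0.046] u in tool [ 0.2282  0.9736 -0.    ] yaw 156.40737390414066 s 66.91759356710604 q6 -1.0450862728214523
```

Request:
{"api": "move_arm", "payload": {"steps": [[[0.007,0.029,0,0,0,0,1.5],[0,0,0,0,0,0,1.5]]]}}

```text
time_s: 10.75
tool_pos: [0.5325, 0.0727, 0.2978]
tool_rot: [0.204, 0.979, -0.0, 0.0]
wrist_force: [0.4, -3.0, 5.0]
grip_width: 0.0207
grasp_force: 30.0
```

Request:
{"api": "move_arm", "payload": {"steps": [[[0.007,0.029,0,0,0,0,1.5],[0,0,0,0,0,0,1.5]]]}}

```text
time_s: 10.95
tool_pos: [0.5326, 0.073, 0.2978]
tool_rot: [0.204, 0.979, -0.0, 0.0]
wrist_force: [0.0, -4.7, 6.0]
grip_width: 0.0211
grasp_force: 30.0
```

Request:
{"api": "move_arm", "payload": {"steps": [[[0.007,0.029,0,0,0,0,1.5],[0,0,0,0,0,0,1.5]]]}}

```text
time_s: 11.15
tool_pos: [0.5326, 0.0732, 0.2978]
tool_rot: [0.204, 0.979, -0.0, 0.0]
wrist_force: [-0.2, -4.0, 4.9]
grip_width: 0.0212
grasp_force: 30.0
```

Request:
{"api": "move_arm", "payload": {"steps": [[[0.007,0.029,0,0,0,0,1.5],[0,0,0,0,0,0,1.5]]]}}

```text
time_s: 11.35
tool_pos: [0.5326, 0.0733, 0.2978]
tool_rot: [0.204, 0.979, -0.0, 0.0]
wrist_force: [-0.9, -5.3, 5.5]
grip_width: 0.0208
grasp_force: 30.0
```

Request:
{"api": "move_arm", "payload": {"steps": [[[0.007,0.029,0,0,0,0,1.5],[0,0,0,0,0,0,1.5]]]}}

```text
time_s: 11.55
tool_pos: [0.5327, 0.0735, 0.2978]
tool_rot: [0.204, 0.979, -0.001, 0.0]
wrist_force: [-0.1, -6.2, 5.7]
grip_width: 0.0209
grasp_force: 30.0
```

```bash
python3 f.py
```

```text
t 11.55 F [-0.08 -6.17  5.66] Fu -6.0862452408339385 T [-0.953 -0.038  0.034] u in tool [ 0.2279  0.9737 -0.0013] yaw 156.42608378599743 s 67.98234408944548 q6 -1.04237023440161
```

Request:
{"api": "move_arm", "payload": {"steps": [[[0.007,0.029,0,0,0,0,1.5],[0.007,0.029,0,0,0,0,1.5],[0,0,0,0,0,0,1.5]]]}}

```text
time_s: 11.85
tool_pos: [0.5327, 0.0738, 0.2978]
tool_rot: [0.204, 0.979, -0.001, 0.0]
wrist_force: [-0.1, -6.3, 5.9]
grip_width: 0.0209
grasp_force: 30.0
```

Request:
{"api": "move_arm", "payload": {"steps": [[[0.007,0.029,0,0,0,0,1.5],[0,0,0,0,0,0,1.5]]]}}

```text
time_s: 12.05
tool_pos: [0.5327, 0.074, 0.2978]
tool_rot: [0.204, 0.979, -0.001, 0.0]
wrist_force: [-1.3, -6.6, 5.8]
grip_width: 0.0213
grasp_force: 30.0
```

```bash
python3 f.py
```

```text
t 12.05 F [-1.34 -6.58  5.8 ] Fu -6.7160477702272 T [-1.302 -0.047  0.068] u in tool [ 0.2276  0.9737 -0.0025] yaw 156.44348736240417 s 68.47626249826695 q6 -1.0407440229437461
```

Request:
{"api": "move_arm", "payload": {"steps": [[[0.007,0.029,0,0,0,0,1.5],[0.007,0.029,0,0,0,0,1.5],[0.007,0.029,0,0,0,0,1.5],[0,0,0,0,0,0,1.5],[0,0,0,0,0,0,1.5]]]}}

```text
time_s: 12.55
tool_pos: [0.5328, 0.0744, 0.2977]
tool_rot: [0.204, 0.979, -0.002, 0.0]
wrist_force: [-0.9, -9.4, 6.6]
grip_width: 0.021
grasp_force: 30.0
```

```bash
python3 f.py
```

```text
t 12.55 F [-0.94 -9.44  6.64] Fu -9.457332546639924 T [-1.572  0.017 -0.015] u in tool [ 0.2273  0.9738 -0.0038] yaw 156.46087278327565 s 68.91263963417701 q6 -1.0391834723138231
```

Request:
{"api": "move_arm", "payload": {"steps": [[[0.005,0.02,0,0,0,0.12,1.5],[0,0,0,0,0,0.12,1.5],[0,0,0,0,0,0.12,1.5],[0,0,0,0,0,0,1.5]]]}}

```text
time_s: 12.95
tool_pos: [0.5329, 0.0746, 0.2978]
tool_rot: [0.377, 0.926, -0.002, 0.0]
wrist_force: [-1.2, -9.5, 5.4]
grip_width: 0.0211
grasp_force: 30.0
```

```bash
python3 f.py
```

```text
t 12.95 F [-1.21 -9.46  5.42] Fu -9.52488897074433 T [-1.713  0.029 -0.116] u in tool [ 0.5575  0.8302 -0.0039] yaw 135.71564208293782 s 69.0544283940527 q6 -0.6766969197676146
```

Request:
{"api": "move_arm", "payload": {"steps": [[[0,0,0,0,0,0.12,1.5],[0,0,0,0,0,0.12,1.5],[0,0,0,0,0,0.12,1.5],[0,0,0,0,0,0.12,1.5],[0,0,0,0,0,0,1.5]]]}}

```text
time_s: 13.45
tool_pos: [0.5329, 0.0746, 0.2978]
tool_rot: [0.586, 0.81, -0.002, 0.001]
wrist_force: [-0.6, -10.0, 6.3]
grip_width: 0.0213
grasp_force: 30.0
```

```bash
python3 f.py
```

```text
t 13.45 F [ -0.62 -10.05   6.29] Fu -9.991806332341241 T [-1.692  0.087 -0.055] u in tool [ 0.8779  0.4789 -0.0039] yaw 108.21480005156637 s 69.06111032784324 q6 -0.19674894707763432
```

Request:
{"api": "move_arm", "payload": {"steps": [[[0,0,0,0,0,0.12,1.5],[0,0,0,0,0,0.12,1.5],[0,0,0,0,0,0.12,1.5],[0,0,0,0,0,0.1,1.5]]]}}

```text
time_s: 13.85
tool_pos: [0.5329, 0.0746, 0.298]
tool_rot: [0.756, 0.654, -0.001, 0.001]
wrist_force: [-1.4, -9.7, 7.5]
grip_width: 0.0211
grasp_force: 30.0
```

```bash
python3 f.py
```

```text
t 13.85 F [-1.44 -9.73  7.45] Fu -9.826554250557663 T [-1.704  0.161  0.173] u in tool [ 0.9993  0.0376 -0.0039] yaw 81.7529199528677 s 69.08759935654392 q6 0.2652553120188975
```

Request:
{"api": "move_arm", "payload": {"steps": [[[0,0,0,0,0,0.05,1.5],[0,0,0,0,0,0,1.5]]]}}

```text
time_s: 14.05
tool_pos: [0.5329, 0.0746, 0.298]
tool_rot: [0.771, 0.637, -0.001, 0.001]
wrist_force: [-1.0, -9.1, 7.2]
grip_width: 0.0209
grasp_force: 30.0
```

```bash
python3 f.py
```

```text
t 14.05 F [-0.96 -9.11  7.24] Fu -9.130454549527819 T [-1.713  0.087  0.12 ] u in tool [ 1.     -0.0091 -0.0039] yaw 79.08034524690753 s 69.08505707857236 q6 0.31184647093435897
```

Request:
{"api": "move_arm", "payload": {"steps": [[[0,0,0,0,0,0.05,1.5],[0,0,0,0,0,0,1.5]]]}}

```text
time_s: 14.25
tool_pos: [0.5329, 0.0747, 0.298]
tool_rot: [0.787, 0.617, -0.001, 0.001]
wrist_force: [-1.7, -7.8, 6.8]
grip_width: 0.0209
grasp_force: 30.0
```

```bash
python3 f.py
```

```text
t 14.25 F [-1.73 -7.75  6.81] Fu -7.9365634632415984 T [-1.603  0.134  0.115] u in tool [ 0.9983 -0.059  -0.0035] yaw 76.21912804554815 s 69.21496460905216 q6 0.3616990057339989
```

Request:
{"api": "move_arm", "payload": {"steps": [[[0,0,0,0,0,0.05,1.5],[0,0,0,0,0,0,1.5]]]}}

```text
time_s: 14.45
tool_pos: [0.533, 0.075, 0.298]
tool_rot: [0.802, 0.597, -0.001, 0.001]
wrist_force: [-0.7, -7.8, 5.9]
grip_width: 0.0206
grasp_force: 30.0
```

```bash
python3 f.py
```

```text
t 14.45 F [-0.71 -7.76  5.9 ] Fu -7.755202926421094 T [-1.425  0.028  0.215] u in tool [ 0.9941 -0.1087 -0.0028] yaw 73.35969510553173 s 69.46764301960644 q6 0.4114350222422473
```

Request:
{"api": "move_arm", "payload": {"steps": [[[0,0,0,0,0,0.06,1.5],[0,0,0,0,0,0,1.5]]]}}

```text
time_s: 14.65
tool_pos: [0.5332, 0.0753, 0.298]
tool_rot: [0.82, 0.573, -0.0, 0.001]
wrist_force: [-0.8, -6.0, 5.4]
grip_width: 0.0209
grasp_force: 30.0
```

```bash
python3 f.py
```

```text
t 14.65 F [-0.81 -6.01  5.41] Fu -6.057480174654087 T [-1.064 -0.013  0.222] u in tool [ 0.9857 -0.1686 -0.0015] yaw 69.8913408220778 s 69.87681549314023 q6 0.4716822496192641
```

The pads are now slipping on the head at about 0.22 N m, so the screw is at its stop. I'll release and back off upward.

Request:
{"api": "move_arm", "payload": {"steps": [[[0,0,0,0,0,0,4],[0,0,0,0,0,0,4],[0,0,0,0,0,0,4],[0,0,-1,0,0,0,4],[0,0,-3,0,0,0,4],[0,0,-4,0,0,0,4],[0,0,-4,0,0,0,4],[0,0,0,0,0,0,4]]]}}

```text
time_s: 15.45
tool_pos: [0.5339, 0.0762, 0.4242]
tool_rot: [0.82, 0.573, 0.006, 0.003]
wrist_force: [-0.2, 1.3, -0.2]
grip_width: 0.0399
grasp_force: 0.0
```

```bash
python3 f.py
python3 - <<'E'
from h import *
c=env.camera_params("wrist");im=env.snapshot("wrist");a=env.snapshot("scene")
cv2.imwrite("pics/end.png",np.hstack([im[:250,120:420],cv2.resize(a[180:270,230:375],(400,250),interpolation=2)]))
E
```

```text
t 15.45 F [-0.2   1.31 -0.24] Fu 1.25201917336354 T [-0.086 -0.046  0.014] u in tool [ 0.9857 -0.1687  0.0042] yaw 69.89297085861647 s 70.879159638974 q6 0.47118155960112684
```

View pics/end.png

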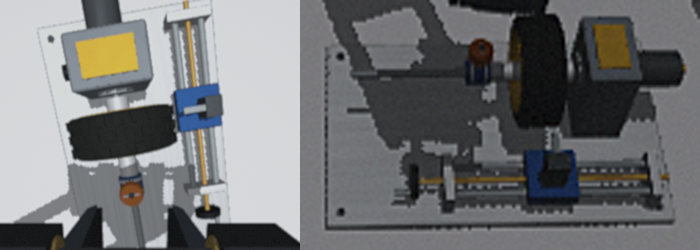

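The wrist view (left half) shows the wheel at (122,130) hard against the back cone and the collar's cone in its hub. The head is free at (131,193) and the gripper is clear of everything. Lift began at 58 mm of travel and the stiff stop came at 68 mm, which matches the 10 mm expected from the two cones.

```bash
python3 -c "
from cell import env
print(env.sign_off())"
```

```text
the job is handed in; nothing more can be done
None
```

The wheel is mounted on the arbor and the job is handed in: the collar was pressed home with about 10 N, the set screw was tightened to its stop, and the gripper let go clear of everything, at about 15.5 s; no verdict came back.

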